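# Set the sample turret and hold the spring shutter open

## Task

Take a reading position on the scatter bench: with the shutter slide still home, turn the sample turret until its nose points straight at the tooth on the collar round it, and let go of the turret. Then pull the spring-return shutter slide out by its handle post until its index finger stands between the two teeth of the rider, and finish while still holding it there against its spring. Leave the collar and the rider as they are set, and do not shift the timer or the sample cup.

Things in the scene. Friction and masses are not known exactly. Their poses are not given: they have to be found in the camera images.
- goniometer: the scatter bench, fixed: an aluminium base plate 110 x 325 mm, top at 16 mm; origin on the worktop under its middle. y runs along its length: turret axis at y = -105 mm, a white shutter housing (70 x 52 mm, top at 62 mm) from y = -52 to 0, out of which the slide comes towards +y. Its -x side faces the robot. Place (8 x 18 cm) and yaw (0.35 rad either way) vary.
- turret (a joint): angle of the turret about its upright axis, counterclockwise from above positive; 0 = nose towards the bench's -x. Range -0.8 to 1.7 rad, light friction (0.08 N m), stays where it is left. At the start the tooth lies 0.5 to 1.45 rad counterclockwise of the nose.
- turret_bar (a point): middle of the turret's grip bar, on the turret's axis, 84 mm above the worktop: an upright black bar 50 mm long, 14 mm thick, from 65 to 98 mm up, on a white drum 58 mm across whose top is at 66 mm. Its axes turn with the turret: x along the bar towards the nose, y across the bar, z up.
- nose (a point): outer end of the turret's nose, a dark steel blade 5 mm wide sticking radially out of the drum, 36 mm from the turret's axis, 40 mm above the worktop. x points radially outward and turns with the turret.
- tooth (a point): inner tip of the single dark steel tooth on the aluminium collar (94 mm across) round the turret, 39 mm from the turret's axis, 40 mm above the worktop; top at 46 mm. x points radially outward. The collar is set at a different angle each time, held by stiff friction (0.6 N m). When the nose faces the tooth the tips stand 3 mm apart.
- shutter (a joint): how far the shutter slide is pulled out, m: 0 = home, end stop at 0.068. A spring pulls it home with about 4 N at home, rising by 0.8 N for each 10 mm. Grows towards the bench's +y.
- handle (a point): middle of the slide's handle, 70 mm above the worktop: a black upright post 22 mm along the bench's x, 16 mm along its y, from 42 to 94 mm up. Moves with the slide; 67 mm free between it and the housing when home. y is the pull direction, z up.
- index (a point): tip of the slide's index finger, a dark blade 2 mm wide sticking out of the slide below the handle towards the bench's -x, 34 mm above the worktop, 31 mm from the bench's middle line, level along y with the handle's middle. y is the pull direction.
- fork (a point): the mark: the point midway between the two teeth of the dark steel rider on the rail at the bench's -x side, 34 mm above the worktop like the index. The teeth are 10 mm apart inside and reach 41 mm up. The rider is set differently each time, 25 to 55 mm from the index's home place, held by stiff friction (15 N). y is the pull direction.
- rider (a joint): place of the rider along the rail, m: equal to the pull at which the index stands midway between its teeth.
- timer: bystander: white timer 58 x 72 x 18 mm lying in front of the bench; origin under its centre.
- sample_cup: bystander: empty clear cup 56 mm across, 60 mm high, standing behind the bench; origin under its centre.

How it is judged:
By the outcome, as a careful person would: the job done as asked, in the order asked, and still so for the second after the job is handed in, while the arm keeps its last pose, push and grip.
It also fails if it takes over 43 s, if anything falls off the work surface, if the arm or the gripper's body presses on something with over 40 N, if the wrist force passes 120 N, or if a joint passes its speed limit or range.

## Robot

A 7-joint arm with a two-finger parallel gripper is mounted at the origin on a cart in front of the work surface, level with it; the furniture and walls round the work are solid. World frame = base frame: x ahead of the robot, y to its left, z up, the work surface at z = 0. Lengths are in mm, angles in rad, forces in N, time in s.
With the tool pointing down it reaches from about 400 to 875 mm from the base axis. Payload 4.4 kg.
Tool frame: the origin (TCP) lies at the very end of the fingers, on their centre line; the grasp point (between the pads) lies 19 mm behind it; z points along the fingers, y is the direction in which the jaws open and shut (so a half turn about z gives the same grasp; the last joint's range is limited). The gripper opens to 85 mm and grips with 20 to 120 N. Pads are 22 mm wide; open, the fingers measure 114 mm over their backs; the gripper's body (76 mm by 85 mm) begins 54 mm behind the grasp point. The pads swing forward as they close: fully open they stand 13 mm farther back than shut.
Start: joints at [-1.186, 0.628, 0.038, 1.517, -0.027, 0.996, -0.02], TCP at [283.175, 585.089, 231.313] pointing down, gripper open.
Joint ranges: [-3.06, 3.06], [-0.37, 2.12], [-1.25, 1.32], [0.18, 2.47], [-1.1, 4.24], [0.23, 1.98], [-2.94, 2.94]. Speed limits (rad/s): [2.57, 2.57, 3.14, 3.14, 3.14, 3.14, 3.14].

## Interface

Orientations are given as [roll, pitch, yaw] about the fixed x, y, z axes, in that order (R = Rz(yaw) Ry(pitch) Rx(roll)).
In Python, from cell import ctrl gives the robot as it stands.
- The arm moves only by the shell command python3 -m crank 'ROWS' [OPENING]. ROWS is JSON, a list that holds one entry, the list of rows, each a list of 6 numbers: the shift along the tool's x, y, z in units of 30 mm (1.0 is 30 mm), then the turn, a rotation vector about the tool's x, y, z in units of 6 degrees (1.0 is 6 degrees). In form: [[[tx, ty, tz, rx, ry, rz], ...]]. A call has 1 to 12 rows; each row shifts and turns the pose as measured when the row begins, along the tool's axes as they then stand; what a row does not reach is not made up. A row lasts 1/12 s, in which the tool goes at most 41.7 mm and 7.16 degrees, less where a joint would pass 70% of its speed; a pose out of reach is approached as far as the arm can. A call is refused whole if a number of a shift passes 1 or a number of a turn 1, either way. A call with a gripper value outside its range is refused whole. OPENING is the gripper command: -1 is fully open, 1 is shut, values between are in proportion, set as the call begins (- or left out, the last holds). The fingers move at their own pace and stop on an object; the grip force is fixed at half the most. Time passes only in rows, so rows that do not move let the fingers close. It gives the time, the measured TCP pose, the force and the opening at its end, in the units of the state.
- ctrl.read_state(): the state, without advancing time (a new reading comes with each control period).
- ctrl.get_image(name): name is "scene" or "side" or "wrist"; returns a dict with "color" (384x512x3 uint8, red, green, blue), "depth" (384x512 float32, mm along the optical axis (not along the pixel's ray), 0 where there is no reading), "camera_matrix" (3x3 intrinsics, pixels), "R" (3x3) and "t" (3): a world point X has camera coordinates R X + t. Camera axes: x right, y down, z forward; pixel columns grow to the right and rows downward; lengths in mm; the calibration is good to about 2 mm. The wrist camera is an equidistant fisheye: a pixel r from the principal point sees the ray r / f radians off the axis. A picture is of the moment at which its call begins.
- ctrl.finish_job(): hands the job in, once; it reports no verdict.
Trained networks look in a picture, given as the dict that the camera call returned (one of the last four; its "shot" number tells which), for a name from the list of things; names that differ only in an ending like _2 or _b are one class to them, and where a whole thing is asked for, a point or a joint stands for the part that bears it (a point fixed in the world has none). Each returns a list of dicts, best first, with "conf" (0 to 1); they miss things now and then, are a little off and sometimes report something else, mostly with a low value. They report only what shows in the picture. A call takes as long as a camera call.
- ctrl.search_frame(query, picture): "extent" ([centre column, centre row, width, height] in pixels, round what is visible of it).
The state is a dict: "clock": time; "qpos": joint angles; "qd": joint speeds; "tau": joint torques, N m; "eef_pos": TCP position; "tool_rot": TCP orientation; "force": force on the tool from outside, world axes, zero at the start; "torque": the same for the moment, N m; "width": finger opening in mm.
Only numpy, scipy, OpenCV 4.12 (cv2) and the standard library are available. Lean on these libraries where they do the work, as an engineer would, in place of code of your own. Each camera call takes 0.05 s, during which the arm holds its last target. There are 200 camera calls.

## Working session

There is one attempt and no reset: what is moved stays moved. The work goes in short steps, Python scripts to look and compute and a shell command to move; the robot and the scene stay as the last step left them, time stands still between calls to the robot, and variables do not carry over. Pictures are saved under pics/ and viewed, about 8 in all and at most 12, crops included, and the job is handed in when it is done.

```bash
mkdir -p pics; ls; cat > h.py <<'E'
import numpy as np, cv2
from cell import ctrl
def shot(n,save=None):
    p=ctrl.get_image(n)
    if save: cv2.imwrite('pics/'+save,p['color'][:,:,::-1])
    return p
def ray(p,u,v):
    K=p['camera_matrix'];x=(u-K[0,2])/K[0,0];y=(v-K[1,2])/K[1,1]
    R=np.array(p['R']);t=np.array(p['t'])
    return R,t,np.array([x,y,1.])
def atz(p,u,v,z):
    R,t,d=ray(p,u,v);c=-R.T@t;w=R.T@d
    return c+w*(z-c[2])/w[2]
def dep(p,u,v):
    R,t,d=ray(p,u,v);return R.T@(d*p['depth'][int(v),int(u)]-t)
def proj(p,X):
    c=np.array(p['R'])@np.array(X,float)+np.array(p['t']);K=p['camera_matrix'];q=K@(c/c[2]);return q[:2]
E
python3 - <<'E'
from h import *
np.set_printoptions(precision=1,suppress=True)
a=shot('scene','scene0.png');b=shot('side','side0.png')
for n,p in(('scene',a),('side',b)):
    print(n,p['camera_matrix'][0],'cam',-np.array(p['R']).T@p['t'])
    for q in['goniometer','turret_bar','nose','tooth','handle','index','fork','timer','sample_cup']:
        r=ctrl.search_frame(q,p)
        for e in r[:2]: print(q,round(e['conf'],2),np.array(e['extent']))
print(ctrl.read_state())
cv2.imwrite('pics/both.png',cv2.resize(np.vstack([a['color'],b['color']])[:,:,::-1],None,fx=.78,fy=.78))
E
```

```text
pics
scene [372.8   0.  258.4] cam [102.9 396.7 694.2]
goniometer 0.66 [236.7 234.8 143.9  97.3]
turret_bar 0.78 [283.6 200.9  25.5  40.5]
turret_bar 0.38 [235.8 232.6 145.5  98.5]
nose 0.56 [281.8 202.8  22.   35.9]
nose 0.32 [237.3 228.3  74.4  29.8]
tooth 0.74 [287.4 215.6  36.4  25.8]
handle 0.89 [223.4 230.3  37.8  25. ]
handle 0.51 [285.2 202.8  25.3  39.3]
index 0.85 [238.5 230.9  73.8  31.7]
fork 0.74 [239.4 185.6  25.7  32. ]
fork 0.42 [283.8 200.8  25.6  34.3]
timer 0.72 [253.4 268.5  39.6  35.2]
sample_cup 0.81 [237.1 183.7  23.2  31.8]
side [431.    0.  253.2] cam [ 503.2 -650.6  564.1]
goniometer 0.83 [224.2 216.3  65.  105.7]
turret_bar 0.88 [220.1 224.6  37.1  44. ]
nose 0.69 [222.3 226.4  32.5  43.9]
tooth 0.65 [220.6 241.8  45.   23.5]
handle 0.75 [229.7 178.2  19.3  27.5]
index 0.77 [226.6 178.6  22.9  31.9]
index 0.71 [215.6 181.   17.1  12. ]
fork 0.66 [215.  179.6  14.4  12.8]
timer 0.66 [188.8 209.7  29.3  22.7]
sample_cup 0.88 [279.2 219.9  23.4  37.1]
sample_cup 0.53 [221.6 215.2  68.1 101.9]
{'clock': 1.0, 'qpos': array([-1.2,  0.6,  0. ,  1.5, -0. ,  1. , -0. ]), 'qd': array([ 0., -0., -0., -0.,  0., -0.,  0.]), 'tau': array([ -0. , -56.3,   1.2, -19.4,   0. ,   0. ,  -0. ]), 'eef_pos': array([283.2, 585.1, 231.3]), 'tool_rot': array([3.1, 0. , 2.7]), 'force': array([-0. , -0.4,  0.7]), 'torque': array([ 0., -0.,  0.]), 'width': 85.47907408980096}
```

View pics/both.png

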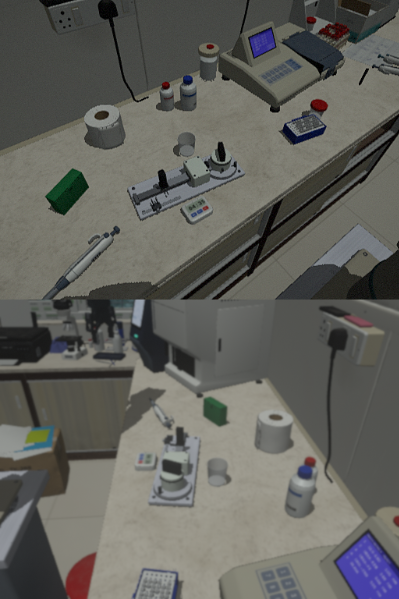

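```bash
python3 - <<'E'
from h import *
np.set_printoptions(precision=1,suppress=True)
a=cv2.imread('pics/scene0.png')[175:290,155:315];b=cv2.imread('pics/side0.png')[155:270,170:300]
a=cv2.resize(a,None,fx=4,fy=4,interpolation=2)[:, :640];b=cv2.resize(b,(0,0),fx=4,fy=4,interpolation=2)
cv2.imwrite('pics/a.png',a);cv2.imwrite('pics/b.png',b)
p=shot('scene');q=shot('side')
# plate corners via bright plate? points by depth
from pathlib import Path
for n,im in(('scene',p),('side',q)):
    R=np.array(im['R']);t=im['t'];K=im['camera_matrix']
    v,u=np.mgrid[0:384,0:512];d=im['depth']
    P=(np.stack([(u-K[0,2])/K[0,0]*d,(v-K[1,2])/K[1,1]*d,d],-1)-t)@R
    box=(155,315,175,290) if n=='scene' else (170,300,155,270)
    m=np.zeros(d.shape,bool);m[box[2]:box[3],box[0]:box[1]]=1;m&=d>0
    for lo,hi in((11,21),(57,70),(85,100)):
        S=P[m&(P[...,2]>lo)&(P[...,2]<hi)]
        if len(S)<4: continue
        print(n,lo,hi,len(S),S.mean(0), cv2.minAreaRect(S[:,:2].astype(np.float32)))
        if lo==85: print(S[::6])
E
```

```text
scene 11 21 3875 [493.9 174.   14.5] ((544.2879028320312, 152.6980743408203), (396.2044372558594, 283.031005859375), 48.00347900390625)
scene 57 70 960 [507.8  83.9  60.8] ((520.5742797851562, 92.96195983886719), (172.3619842529297, 190.02037048339844), 38.67607498168945)
scene 85 100 214 [507.8  94.8  92.7] ((506.25244140625, 113.25129699707031), (201.7558135986328, 48.46686553955078), 85.4848861694336)
[[521.9  14.4  94.1]
 [518.3  14.5  94.1]
 [514.8  17.4  95.7]
 [514.6  20.3  94.4]
 [511.4  23.   95.8]
 [511.3  25.8  94.4]
 [512.6  27.3  91. ]
 [502.   19.4  95.3]
 [500.3  23.6  96.4]
 [500.3  26.3  94.9]
 [497.7  31.4  97.3]
 [497.6  34.1  95.9]
 [501.   33.7  89.4]
 [490.7  25.7  93.5]
 [487.8  31.1  96.4]
 [488.1  33.4  94.5]
 [484.8  39.1  98.1]
 [485.8  40.8  95.1]
 [489.6  39.9  87.7]
 [477.9  33.5  94.3]
 [479.6  37.3  92. ]
 [479.2  37.4  89.2]
 [478.2  38.1  87.3]
 [533.3 198.1  92. ]
 [533.3 200.6  90.5]
 [533.2 205.3  91. ]
 [535.9 211.   89.2]
 [526.6 202.1  92.1]
 [526.9 206.6  92.1]
 [532.6 210.9  86. ]
 [522.1 202.6  90.7]
 [522.9 209.1  91.6]
 [517.8 198.4  88.8]
[... 804 characters left out ...]
 97.4]
 [498.1  26.4  99.6]
 [509.5  27.6  98.1]
 [486.6  29.2  95.9]
 [498.   25.1  98.2]
 [509.4  25.3  97.4]
 [478.8  33.1  91.3]
 [490.3  27.4  94.7]
 [501.7  22.6  97.4]
 [513.1  22.3  96.9]
 [524.4  20.4  97.6]
 [488.4  26.9  92.8]
 [499.8  22.1  95.5]
 [511.1  17.6  98. ]
 [522.3  16.2  98.4]
 [486.4  27.1  90.4]
 [497.8  19.6  95. ]
 [509.1  16.5  96.6]
 [520.3  13.4  98.2]
 [484.3  27.9  87.6]
 [495.8  22.4  90.9]
 [507.1  15.8  94.9]
 [518.3  11.8  97.1]
 [488.1  25.5  86.8]
 [499.5  21.1  89.3]
 [512.7  11.6  95.2]
 [524.   15.7  91.7]
 [503.2  19.1  88.2]
 [514.5  10.8  93.4]
 [499.4  19.7  85.6]
 [510.7  13.5  89.4]
 [522.   14.4  88.1]
 [516.2  10.9  88.6]
 [518.   11.1  86.1]]
```

View pics/a.png

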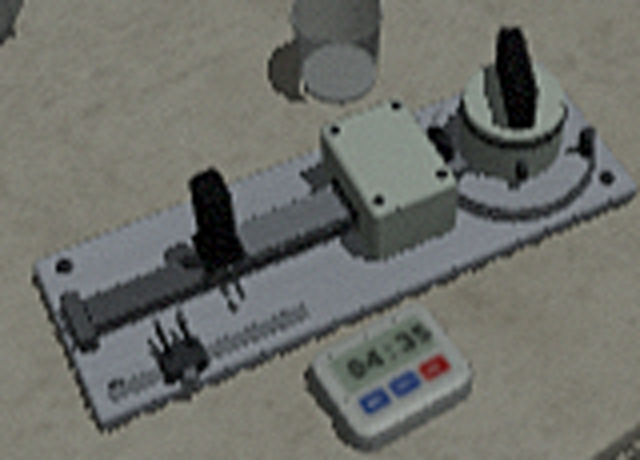

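View pics/b.png

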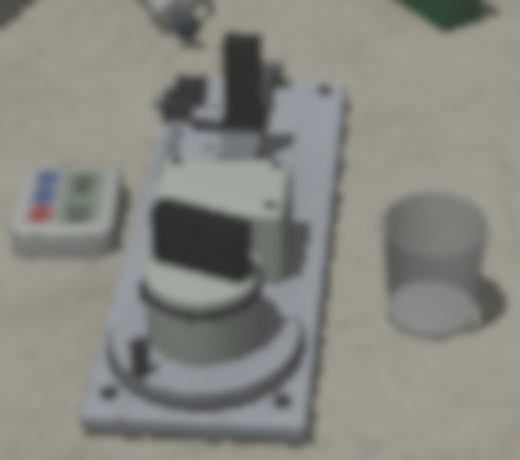

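```bash
python3 - <<'E'
from h import *
np.set_printoptions(precision=3,suppress=True)
p=shot('scene');q=shot('side')
s=lambda x,y:(155+x/4-.4,175+y/4-.4); d=lambda x,y:(170+x/4-.4,155+y/4-.4)
for n,c,z in(('c++',(35,258),16),('c-+',(103,418),16),('c--',(634,190),16),('noseTip',(520,176),40),('tooth',(586,142),40),('toothtop',(587,130),46),('bartop',(510,30),98),('handletop',(206,172),94),('idx',(236,300),34),('fork',(168,350),34),('forktop a',(155,330),41),('fork b',(180,318),41)):
    print(n,atz(p,*s(*c),z))
for n,c,z in(('c++',(345,88),16),('c+-',(308,430),16),('c--',(84,425),16),('tooth',(140,345),44),('bartop a',(158,200),98),('bartop b',(252,225),98),('htop',(243,36),94)):
    print('side',n,atz(q,*d(*c),z))
E
```

```text
c++ [594.954 281.917  16.   ]
c-+ [487.491 298.554  16.   ]
c-- [437.316 -14.166  16.   ]
noseTip [469.773  44.965  40.   ]
tooth [466.646  -0.428  40.   ]
toothtop [469.557  -2.922  46.   ]
bartop [518.803  16.889  98.   ]
handletop [534.986 201.306  94.   ]
idx [496.893 212.69   34.   ]
fork [491.754 256.262  34.   ]
forktop a [501.586 257.202  41.   ]
fork b [500.287 243.386  41.   ]
side c++ [594.084 275.031  16.   ]
side c+- [547.477 -39.651  16.   ]
side c-- [442.143 -27.698  16.   ]
side tooth [469.911  -4.548  44.   ]
side bartop a [481.239  38.108  98.   ]
side bartop b [525.217  13.73   98.   ]
side htop [529.106 205.099  94.   ]
```

```bash
cat >> h.py <<'E'
from scipy.spatial.transform import Rotation as Ro
def delta(xyz,yaw=None):
    s=ctrl.read_state();R=Ro.from_euler('xyz',s['tool_rot'])
    T=R if yaw is None else Ro.from_euler('xyz',[np.pi,0,yaw])
    print('t',round(s['clock'],2),'pos',s['eef_pos'].round(1),'rot',s['tool_rot'].round(4),'F',s['force'].round(1),'w',round(s['width'],1))
    print('shift units',(R.inv().apply(np.array(xyz)-s['eef_pos'])/30).round(3),'turn units',((R.inv()*T).as_rotvec(degrees=True)/6).round(3),'q7',s['qpos'][6].round(2))
E
python3 -c "
from h import *
delta([503,26,200],2.63)"
```

```text
t 1.2 pos [283.2 585.1 231.3] rot [ 3.1416 -0.      2.6908] F [-0.5  0.2  0.1] w 85.4
shift units [-14.715 -13.582   1.044] turn units [ 0.   -0.    0.58] q7 -0.02
```

```bash
python3 -m crank '[[[-0.8,-0.75,0.05,0,0,0.05],[-0.8,-0.75,0.05,0,0,0.05],[-0.8,-0.75,0.05,0,0,0.05],[-0.8,-0.75,0.05,0,0,0.05],[-0.8,-0.75,0.05,0,0,0.05],[-0.8,-0.75,0.05,0,0,0.05],[-0.8,-0.75,0.05,0,0,0.05],[-0.8,-0.75,0.05,0,0,0.05],[-0.8,-0.75,0.05,0,0,0.05],[-0.8,-0.75,0.05,0,0,0.05],[-0.8,-0.75,0.05,0,0,0.05],[-0.8,-0.75,0.05,0,0,0]]]' -1; python3 -c "
from h import *
delta([503,26,200],2.63)"
```

```text
clock: 2.2
eef_pos: [416.5, 208.7, 210.6]
tool_rot: [3.13, -0.004, 2.647]
force: [1.4, 0.7, -0.3]
width: 85.7
t 2.2 pos [416.5 208.7 210.6] rot [ 3.13   -0.0037  2.6474] F [ 1.4  0.7 -0.3] w 85.7
shift units [-5.427 -3.997  0.287] turn units [ 0.11  -0.036  0.166] q7 0.6
```

```bash
python3 -m crank '[[[-0.8,-0.6,0.04,0.02,0,0],[-0.8,-0.6,0.04,0.02,0,0],[-0.8,-0.6,0.04,0.02,0,0.05],[-0.8,-0.6,0.04,0.02,0,0.05],[-0.8,-0.6,0.04,0.02,0,0.05],[-0.8,-0.6,0.04,0,0,0],[-0.3,-0.2,0,0,0,0],[0,0,0,0,0,0],[0,0,0,0,0,0]]]' -1; python3 - <<'E'
from h import *
np.set_printoptions(precision=2,suppress=True)
delta([503,26,200],2.63)
w=shot('wrist','w1.png');print(w['camera_matrix'],w['R'],w['t'])
for q in['turret_bar','nose','tooth','handle','index','fork']:
    for e in ctrl.search_frame(q,w)[:2]: print(q,round(e['conf'],2),np.array(e['extent']))
cv2.imwrite('pics/w1b.png',cv2.resize(w['color'][:,:,::-1],None,fx=1.5,fy=1.5))
E
```

```text
clock: 2.95
eef_pos: [501.6, 17.3, 203.7]
tool_rot: [3.14, 0.003, 2.618]
force: [0.3, 0.4, -0.2]
width: 85.3
t 2.95 pos [501.6  17.3 203.7] rot [3.14 0.   2.62] F [ 0.3  0.4 -0.2] w 85.3
shift units [0.1  0.28 0.12] turn units [ 0.01  0.03 -0.12] q7 1.01
[[297.32   0.   253.42]
 [  0.   297.32 193.01]
 [  0.     0.     1.  ]] [[ 0.5   0.87  0.  ]
 [ 0.82 -0.47  0.33]
 [ 0.29 -0.16 -0.94]] [-267.23 -435.9   212.83]
turret_bar 0.8 [263.5 171.9  62.3  72.3]
nose 0.88 [262.5 176.   54.3  71.6]
tooth 0.79 [259.3 165.9  85.4  79.6]
handle 0.92 [364.6 126.9 151.1  78.3]
index 0.7 [365.7 128.9 156.6  78.1]
fork 0.95 [422.9  74.   27.9  27.9]
fork 0.72 [261.6 173.4  55.   74.4]
```

View pics/w1b.png

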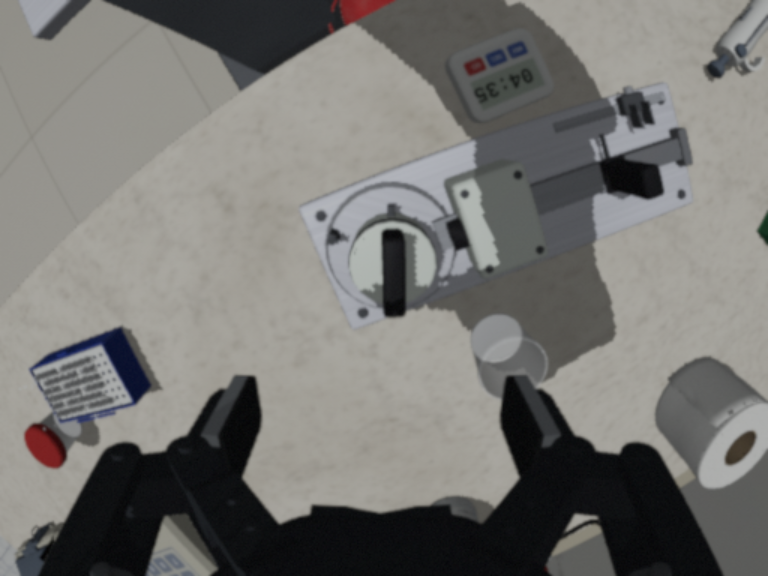

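```bash
cat >> h.py <<'E'
def fatz(p,u,v,z):
    K=p['camera_matrix'];a=np.array([u-K[0,2],v-K[1,2]])/K[0,0];r=np.hypot(*a)
    d=np.array([*(a/r*np.sin(r)),np.cos(r)]);R=np.array(p['R']);c=-R.T@p['t'];w=R.T@d
    return c+w*(z-c[2])/w[2]
def fproj(p,X):
    c=np.array(p['R'])@np.array(X,float)+p['t'];th=np.arctan2(np.hypot(c[0],c[1]),c[2]);K=p['camera_matrix']
    return K[:2,2]+K[0,0]*th*c[:2]/np.hypot(c[0],c[1])
E
python3 - <<'E'
from h import *
np.set_printoptions(precision=1,suppress=True)
w=shot('wrist');print('cam',-np.array(w['R']).T@w['t'])
for n,c,z in(('c--',(301,207),16),('c-+',(667,84),16),('c++',(692,204),16),('c+-',(356,328),16),('nose',(392,206),40),('tooth',(341,238),40),('toothtop',(341,236),46),('drumL',(349,260),66),('drumR',(436,258),66),('barfar',(393,230),98),('barnear',(397,316),98),('h1',(656,160),94),('h2',(660,195),94),('fork',(634,112),34)):
    print(n,fatz(w,c[0]/1.5,c[1]/1.5,z))
E
```

```text
cam [427.5  61.3 346.4]
c-- [442.2 -14.6  16. ]
c-+ [490.6 301.9  16. ]
c++ [597.2 284.7  16. ]
c+- [548.  -29.3  16. ]
nose [472.6  45.9  40. ]
tooth [474.5   3.6  40. ]
toothtop [472.4   5.5  46. ]
drumL [485.8   5.4  66. ]
drumR [512.9  55.5  66. ]
barfar [476.4  42.6  98. ]
barnear [523.6  18.8  98. ]
h1 [516.8 214.1  94. ]
h2 [539.2 208.1  94. ]
fork [495.4 247.   34. ]
```

```bash
python3 -c "
from h import *
delta([501,31,71],2.67)"
```

```text
t 3.35 pos [501.4  18.5 203.8] rot [3.1402e+00 2.6000e-03 2.6211e+00] F [-0.3 -0.8 -0.4] w 85.5
shift units [0.229 0.349 4.426] turn units [ 0.012  0.025 -0.467] q7 1.01
```

```bash
python3 -m crank '[[[0.1,0.18,0.4,0,0,-0.3],[0.12,0.18,0.6,0,0.02,-0.17],[0,0,0.7,0,0,0],[0,0,0.7,0,0,0],[0,0,0.7,0,0,0],[0,0,0.6,0,0,0],[0,0,0.3,0,0,0],[0,0,0,0,0,0]]]' -1; python3 - <<'E'
from h import *
delta([501,31,71],2.67)
w=shot('wrist','w2.png')
E
```

```text
clock: 4.02
eef_pos: [503.8, 36.4, 81.4]
tool_rot: [3.135, 0.006, 2.679]
force: [0.2, 0.6, -1.3]
width: 85.4
t 4.02 pos [503.8  36.4  81.4] rot [3.1349 0.0063 2.6795] F [ 0.2  0.6 -1.3] w 85.4
shift units [ 0.005 -0.206  0.344] turn units [0.064 0.06  0.091] q7 1.04
```

View pics/w2.png

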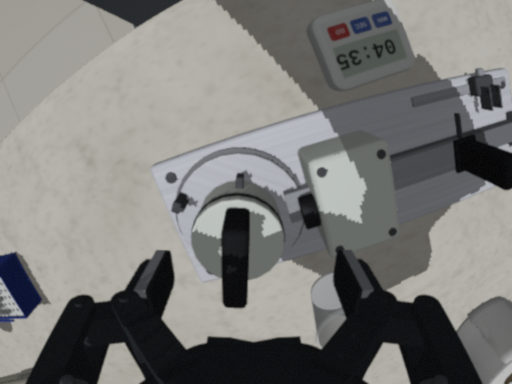

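```bash
python3 - <<'E'
from h import *
np.set_printoptions(precision=1,suppress=True)
w=shot('wrist')
i=cv2.resize(w['color'][140:320,150:320,::-1],None,fx=3.3,fy=3.3,interpolation=2);cv2.imwrite('pics/w2c.png',i)
for n,c,z in(('c--',(152,165),16),('nose',(241,173),40),('nosetop',(241,173),46),('tooth',(187,202),46),('tooth40',(187,203),40),('drumL',(191,235),66),('drumR',(286,235),66),('barfar',(237,209),98),('barnear',(234,305),98)):
    print(n,fatz(w,*c,z))
E
```

```text
c-- [440.5 -15.3  16. ]
nose [470.9  45.2  40. ]
nosetop [469.5  46.1  46. ]
tooth [470.9   5.5  46. ]
tooth40 [473.    2.8  40. ]
drumL [485.6   4.1  66. ]
drumR [511.2  55.7  66. ]
barfar [471.6  44.8  98. ]
barnear [522.   16.1  98. ]
```

View pics/w2c.png

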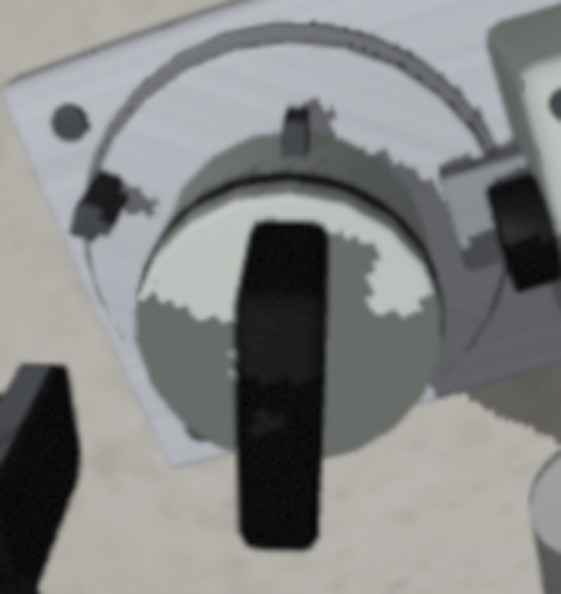

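```bash
python3 - <<'E'
from h import *
delta([501.5,29.7,71],2.635)
E
```

```text
t 4.12 pos [504.9  36.4  83. ] rot [3.1335 0.0085 2.6792] F [-0.5  0.7 -0. ] w 85.4
shift units [ 0.004 -0.252  0.398] turn units [0.079 0.08  0.422] q7 1.04
```

```bash
python3 -m crank '[[[0,-0.2,0.3,0.08,0.08,0.35],[0,-0.05,0.1,0,0,0.07],[0,0,0.03,0,0,0],[0,0,0,0,0,0]]]' 0.4; python3 -c "
from h import *
delta([501.5,29.7,71],2.635)"
```

```text
clock: 4.45
eef_pos: [503.8, 29.0, 72.1]
tool_rot: [3.139, 0.005, 2.63]
force: [0.4, -0.1, 0.1]
width: 38.9
t 4.45 pos [503.8  29.   72.1] rot [3.1392 0.0046 2.6299] F [ 0.4 -0.1  0.1] w 38.9
shift units [ 0.08  -0.019  0.035] turn units [ 0.023  0.044 -0.049] q7 1.02
```

```bash
python3 -m crank '[[[0.05,0,0,0,0,0],[0,0,0,0,0,0],[0,0,0,0,0,0]]]' 0.65; python3 -m crank '[[[0,0,0,0,0,0],[0,0,0,0,0,0],[0,0,0,0,0,0]]]' 1;python3 -c "
from h import *
delta([501.5,29.7,71],2.635)"
```

```text
clock: 4.7
eef_pos: [501.0, 26.6, 72.9]
tool_rot: [-3.14, 0.004, 2.628]
force: [-0.5, -0.1, -0.2]
width: 14.8
clock: 4.95
eef_pos: [501.0, 26.8, 73.1]
tool_rot: [-3.14, 0.005, 2.628]
force: [-0.3, -0.7, -1.3]
width: 13.0
t 4.95 pos [501.   26.8  73.1] rot [-3.1404  0.0047  2.6284] F [-0.3 -0.7 -1.3] w 13.0
shift units [0.035 0.092 0.071] turn units [-0.011  0.045 -0.063] q7 1.01
```

```bash
python3 -m crank '[[[0,0,0,0,0,-0.5],[0,0,0,0,0,-0.9],[0,0,0,0,0,-0.9],[0,0,0,0,0,-0.9],[0,0,0,0,0,-0.9],[0,0,0,0,0,-0.9],[0,0,0,0,0,-0.9],[0,0,0,0,0,-0.9],[0,0,0,0,0,-0.9],[0,0,0,0,0,-0.9],[0,0,0,0,0,-0.5],[0,0,0,0,0,0]]]' 1;python3 - <<'E'
from h import *
delta([501,28,73],3.85-6.2832)
w=shot('wrist','w3.png');s=shot('scene');d=shot('side')
f=lambda p,b,k:cv2.resize(p['color'][b[2]:b[3],b[0]:b[1],::-1],(400,300),interpolation=2)
a=np.vstack([np.hstack([f(s,(250,320,180,232),0),f(d,(190,250,205,250),0)]),np.hstack([cv2.resize(w['color'][:,:,::-1],(400,300)),f(w,(170,330,110,230),0)])])
cv2.imwrite('pics/q3.png',a)
E
```

```text
clock: 5.95
eef_pos: [501.1, 25.9, 73.1]
tool_rot: [-3.136, 0.001, -2.661]
force: [-0.6, -0.6, -0.1]
width: 12.9
t 5.95 pos [501.1  25.9  73.1] rot [-3.1364e+00  1.0000e-03 -2.6614e+00] F [-0.6 -0.6 -0.1] w 12.9
shift units [-0.03   0.065  0.004] turn units [-0.05   0.004 -2.179] q7 1.64
```

View pics/q3.png

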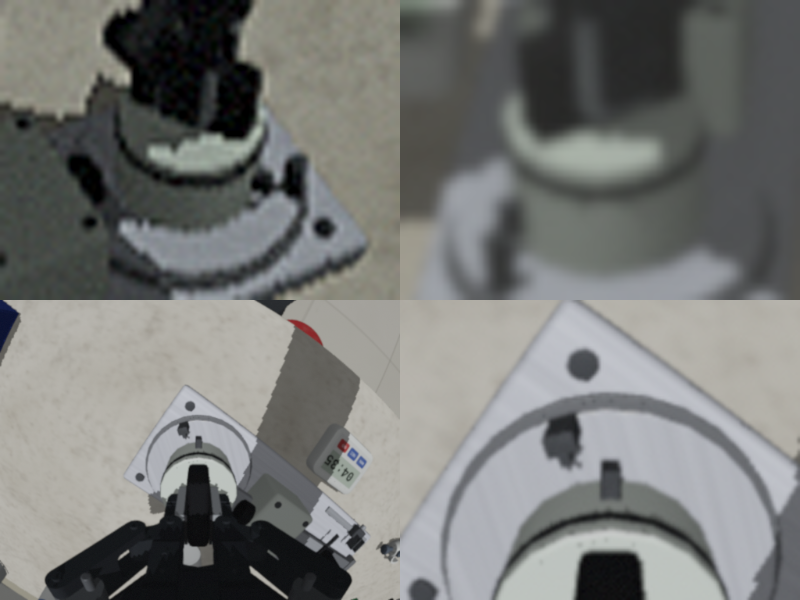

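```bash
python3 - <<'E'
from h import *
np.set_printoptions(precision=3,suppress=True)
w=shot('wrist')
g=lambda x,y:(170+(x-400)/2.5,110+(y-300)/2.5)
for C in((501.5,28.5),(502.5,30)):
  for n,c,z in(('noseT',(611,462),46),('noseB',(611,462),43),('toothT',(570,440),46),('toothmid',(565,428),46),('toothL',(545,440),46),('toothR',(580,425),46)):
    P=fatz(w,*g(*c),z);r=P[:2]-C;print(n,P,np.hypot(*r),np.arctan2(r[1],r[0])%6.283)
# collar outer circle edge points
E
```

```text
noseT [468.535   9.691  46.   ] 37.95313261083052 3.6599078041055826
noseB [469.295  10.074  43.   ] 37.10388403109205 3.6610966153787343
toothT [468.185  -1.371  46.   ] 44.74570966623353 3.8723491800491043
toothmid [466.119  -3.716  46.   ] 47.85094182518159 3.880021555273097
toothL [470.887  -6.636  46.   ] 46.60171742430891 3.9954856218389745
toothR [463.861  -0.906  46.   ] 47.76395963426741 3.80462402470737
noseT [468.535   9.691  46.   ] 39.573297965025844 3.680308496912917
noseB [469.295  10.074  43.   ] 38.725148406779475 3.68189467404588
toothT [468.185  -1.371  46.   ] 46.493782899191736 3.8820118657028093
toothmid [466.119  -3.716  46.   ] 49.60215478227629 3.888808373434159
toothL [470.887  -6.636  46.   ] 48.3901330761485 4.000267707162245
toothR [463.861  -0.906  46.   ] 49.47869946421007 3.816071000294631
```

```bash
python3 -m crank '[[[0,0,0,0,0,-0.5],[0,0,0,0,0,-0.8],[0,0,0,0,0,-0.4],[0,0,0,0,0,-0.1],[0,0,0,0,0,0],[0,0,0,0,0,0]]]' 1;python3 - <<'E'
from h import *
delta([501,28,73],3.85-6.2832)
w=shot('wrist','w4.png')
cv2.imwrite('pics/q4.png',cv2.resize(w['color'][140:215,205:305,::-1],(800,600),interpolation=2))
E
```

```text
clock: 6.65
eef_pos: [501.2, 25.7, 73.1]
tool_rot: [-3.135, -0.001, -2.476]
force: [-0.7, -0.4, -0.8]
width: 13.0
t 6.65 pos [501.2  25.7  73.1] rot [-3.1350e+00 -9.0000e-04 -2.4759e+00] F [-0.7 -0.4 -0.8] w 13.0
shift units [-0.043  0.063  0.004] turn units [-0.062 -0.01  -0.407] q7 1.76
```

View pics/q4.png

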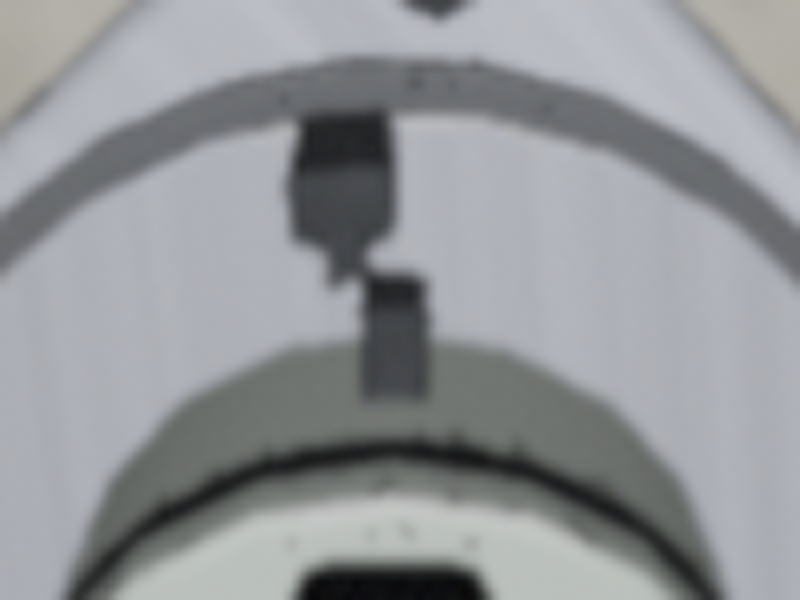

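```bash
python3 - <<'E'
from h import *
np.set_printoptions(precision=3,suppress=True)
w=shot('wrist')
g=lambda x,y:(205+x/8-.44,140+y/8-.44)
yaw=ctrl.read_state()['tool_rot'][2];print(yaw)
u=np.array([np.cos(yaw),np.sin(yaw)]);v=np.array([-u[1],u[0]])
for n,c,z in(('nose base',(394,395),44),('nose outer',(397,280),44),('nose outer',(397,280),46),('tooth tip',(347,270),40),('tooth body in',(345,240),46),('tooth body out',(341,170),46),('bar far edge',(393,570),98)):
    P=fatz(w,*g(*c),z)[:2]-(501.2,25.7);print(n,P@u,P@v)
# collar ring inner/outer edge points -> centre
for z in(16,24,30):
  pts=np.array([fatz(w,*g(*c),z)[:2] for c in((0,275),(100,190),(200,138),(400,113),(600,165),(700,220),(795,285))])-(501.2,25.7)
  A=np.c_[2*pts,np.ones(7)];s=np.linalg.lstsq(A,(pts**2).sum(1),rcond=None)[0];print(z,'centre',s[:2]@u,s[:2]@v,'r',np.sqrt(s[2]+s[:2]@s[:2]))
E
```

```text
-2.4755579393442435
nose base 26.83984239967572 -0.07657765657146294
nose outer 35.9439867729447 -0.3050833414690109
nose outer 36.50493958958591 -0.31586019389072334
tooth tip 35.615559048261034 3.553976869962663
tooth body in 39.5723184159613 3.524883986159436
tooth body out 44.8839400648869 3.786414085038748
bar far edge 34.93033823762289 -0.3824725062254875
16 centre -5.723607983589872 0.963402785576765 r 48.58906193565203
24 centre -2.1275999249805926 0.8756033102666593 r 46.64603604171604
30 centre 0.5694061189763611 0.809753703784008 r 45.18876662126406
```

```bash
python3 -m crank '[[[0,0,0,0,0,-0.4],[0,0,0,0,0,-0.4],[0,0,0,0,0,-0.1],[0,0,0,0,0,0],[0,0,0,0,0,0]]]' 1;python3 - <<'E'
from h import *
delta([501,28,73],3.9-6.2832)
w=shot('wrist','w5.png')
cv2.imwrite('pics/q5.png',cv2.resize(w['color'][145:200,215:290,::-1],(750,550),interpolation=2))
E
```

```text
clock: 7.17
eef_pos: [501.3, 25.6, 73.1]
tool_rot: [-3.135, -0.002, -2.383]
force: [0.1, -1.7, -0.8]
width: 12.8
t 7.17 pos [501.3  25.6  73.1] rot [-3.1347e+00 -1.8000e-03 -2.3828e+00] F [ 0.1 -1.7 -0.8] w 12.8
shift units [-0.048  0.063  0.004] turn units [-0.066 -0.017  0.004] q7 1.82
```

View pics/q5.png

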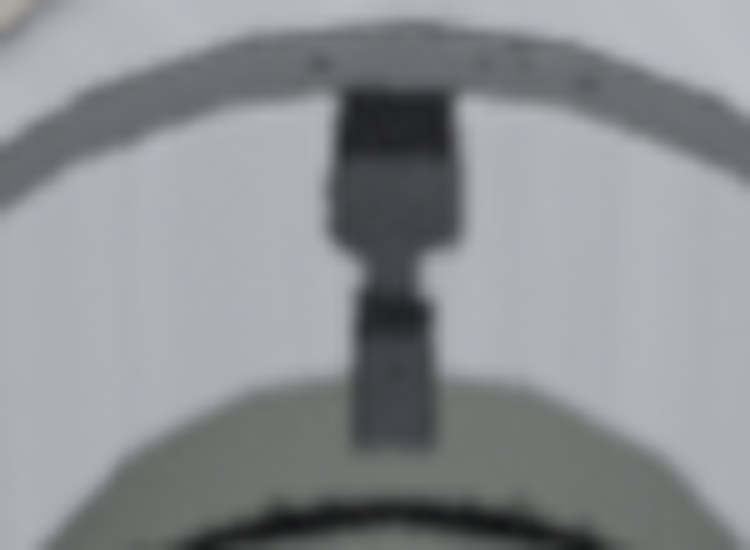

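```bash
python3 -m crank '[[[0,0,0,0,0,0],[0,0,0,0,0,0],[0,0,0,0,0,0],[0,0,-0.3,0,0,0],[0,0,-0.7,0,0,0],[0,0,-0.8,0,0,0],[0,0,-0.8,0,0,0],[0,0,-0.6,0,0,0],[0,0,0,0,0,0]]]' 0;python3 - <<'E'
from h import *
delta([531,208,150],2.988)
delta([531,208,150],-0.153)
w=shot('wrist','w6.png')
cv2.imwrite('pics/q6.png',cv2.resize(w['color'][:,:,::-1],(800,600),interpolation=2))
E
```

```text
clock: 7.97
eef_pos: [500.5, 28.4, 175.3]
tool_rot: [-3.136, -0.002, -2.381]
force: [0.6, -0.1, 0.2]
width: 42.8
t 7.97 pos [500.5  28.4 175.3] rot [-3.1362e+00 -2.2000e-03 -2.3812e+00] F [ 0.6 -0.1  0.2] w 42.8
shift units [-4.865  3.641  0.814] turn units [-5.700e-02  4.000e-03  8.728e+00] q7 1.91
t 7.97 pos [500.5  28.4 175.3] rot [-3.1362e+00 -2.2000e-03 -2.3812e+00] F [ 0.6 -0.1  0.2] w 42.8
shift units [-4.865  3.641  0.814] turn units [-4.0000e-03 -6.9000e-02 -2.1278e+01] q7 1.91
```

View pics/q6.png

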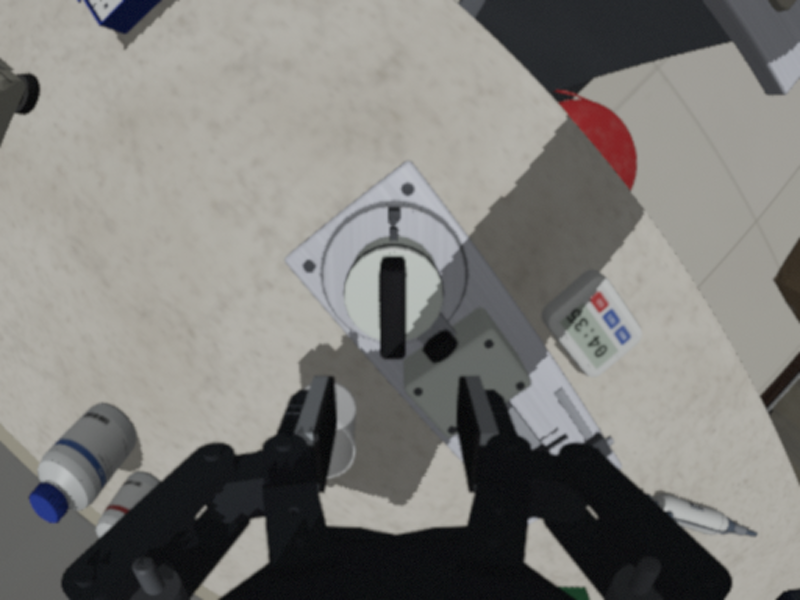

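```bash
python3 -m crank '[[[-0.4,0.3,0,0,0,0],[-0.8,0.6,0,0,0,0],[-0.8,0.6,0,0,0,0],[-0.8,0.6,0,0,0,0],[-0.8,0.6,0,0,0,0],[-0.8,0.6,0,0,0,0],[-0.3,0.2,0,0,0,0.5],[0,0,0,0,0,0.9],[0,0,0,0,0,0.9],[0,0,0,0,0,0.9],[0,0,0,0,0,0.9],[0,0,0,0,0,0.9]]]' 0; python3 -m crank '[[[0,0,0,0,0,0.9],[0,0,0,0,0,0.9],[0,0,0,0,0,0.9],[0,0,0,0,0,0.5],[0,0,0,0,0,0]]]'; python3 - <<'E'
from h import *
delta([531,208,150],2.988)
w=shot('wrist','w7.png')
cv2.imwrite('pics/q7.png',cv2.resize(w['color'][100:388,80:464,::-1],(800,592),interpolation=2))
E
```

```text
clock: 9.02
eef_pos: [524.3, 207.3, 162.8]
tool_rot: [-3.133, -0.017, -2.929]
force: [0.1, -0.0, -0.2]
width: 42.5
clock: 9.43
eef_pos: [520.4, 206.2, 157.7]
tool_rot: [-3.122, -0.021, 2.999]
force: [-1.0, -0.1, 0.7]
width: 42.9
t 9.43 pos [520.4 206.2 157.7] rot [-3.1216 -0.0212  2.9993] F [-1.  -0.1  0.7] w 42.9
shift units [-0.347  0.115  0.246] turn units [-0.192 -0.201  0.11 ] q7 0.91
```

View pics/q7.png

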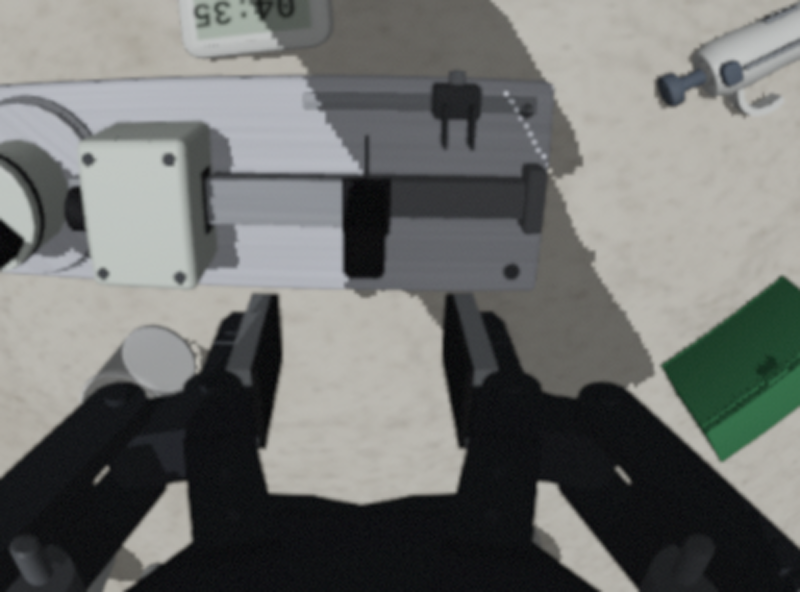

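```bash
python3 - <<'E'
from h import *
np.set_printoptions(precision=2,suppress=True)
w=shot('wrist')
g=lambda x,y:(80+x/2.083-.26,100+y/2.083-.26)
F={n:fatz(w,*g(*c),z) for n,c,z in(('ia',(366,138),36),('ib',(367,168),36),('f1',(445,146),41),('f2',(471,146),41),('pl',(300,78),16),('pr',(550,82),16),('sl1',(210,176),40),('sl2',(520,177),40),('h1',(344,270),94),('h2',(386,272),94),('c++',(536,289),16))}
b=np.array([0.153,0.988]);
for k,P in F.items():print(k,P,P[:2]@b,P[:2]@[.988,-.153])
e=F['sl2']-F['sl1'];print('yaw',-np.arctan2(e[0],e[1]))
e=F['pr']-F['pl'];print('yaw',-np.arctan2(e[0],e[1]))
print('pull',((F['f1']+F['f2'])/2-F['ia'])[:2]@b)
delta([531,208,150],2.988)
E
```

```text
ia [499.61 209.09  36.  ] 283.0220693416606 461.61955105379127
ib [513.26 207.64  36.  ] 283.6778528238323 475.3350690627446
f1 [506.53 242.9   41.  ] 317.48057267347434 463.2835294601518
f2 [507.98 254.28  41.  ] 328.9490497164872 462.9801144879105
pl [471.34 181.75  16.  ] 251.68625482815042 437.8750937243875
pr [487.94 298.79  16.  ] 369.8628213758858 436.3738677931937
sl1 [506.1 137.   40. ] 212.7890312789623 479.06878447792883
sl2 [525.28 275.41  40.  ] 352.47029494997616 476.8432143705577
h1 [534.94 196.72  94.  ] 276.2006645965092 498.425269829045
h2 [537.8  212.04  94.  ] 291.77414176557215 498.9014087457362
c++ [595.88 286.08  16.  ] 373.81184049329767 544.9561022824573
yaw -0.13770606505431982
yaw -0.14093535903172394
pull 40.19274185332014
t 9.53 pos [520.4 206.2 157.8] rot [-3.12 -0.02  3.  ] F [ 0.4 -0.  -0.3] w 42.8
shift units [-0.35  0.11  0.25] turn units [-0.19 -0.2   0.14] q7 0.91
```

```bash
python3 -c "
from h import *
delta([528.6,206,60],2.997)"; python3 -m crank '[[[-0.15,0,0.3,-0.19,-0.2,0],[-0.12,0,0.6,0,0,0],[0,0,0.7,0,0,0],[0,0,0.7,0,0,0],[0,0,0.5,0,0,0],[0,0,0.2,0,0,0],[0,0,0,0,0,0]]]' 0; python3 - <<'E'
from h import *
delta([528.6,206,60],2.997)
E
```

```text
t 9.53 pos [520.4 206.2 157.8] rot [-3.1219 -0.0213  3.0025] F [ 0.4 -0.  -0.3] w 42.8
shift units [-0.34   0.094  3.252] turn units [-0.189 -0.203  0.054] q7 0.91
clock: 10.12
eef_pos: [529.4, 205.4, 63.9]
tool_rot: [3.138, 0.002, 3.014]
force: [-0.2, -0.2, -0.1]
width: 42.7
t 10.12 pos [529.4 205.4  63.9] rot [3.1384e+00 1.8000e-03 3.0138e+00] F [-0.2 -0.2 -0.1] w 42.7
shift units [0.028 0.015 0.13 ] turn units [0.031 0.017 0.161] q7 0.91
```

```bash
python3 -m crank '[[[0,0,0.1,0,0,0.15],[0,0,0,0,0,0],[0,0,0,0,0,0],[0,0,0,0,0,0]]]' 0.5; python3 -m crank '[[[0,0,0,0,0,0],[0,0,0,0,0,0],[0,0,0,0,0,0],[0,0,0,0,0,0]]]' 1; python3 - <<'E'
from h import *
np.set_printoptions(precision=3,suppress=True)
s=ctrl.read_state();R=Ro.from_euler('xyz',s['tool_rot'])
print(R.inv().apply([.145*40.2/1.01,40.2*.99,0])/30)
delta([528.6,206,60],2.997)
w=shot('wrist','w8.png')
E
```

```text
clock: 10.45
eef_pos: [530.4, 205.9, 62.3]
tool_rot: [3.137, 0.003, 2.998]
force: [0.7, 0.4, 0.9]
width: 21.5
clock: 10.78
eef_pos: [530.2, 204.2, 62.9]
tool_rot: [3.138, 0.003, 2.995]
force: [-0.2, -1.3, -3.2]
width: 15.1
[0.003 1.34  0.004]
t 10.78 pos [530.2 204.2  62.9] rot [3.138 0.004 2.995] F [-0.2 -1.3 -3.2] w 15.1
shift units [0.063 0.051 0.096] turn units [ 0.031  0.033 -0.015] q7 0.9
```

```bash
python3 -m crank '[[[0,0.15,0,0,0,0],[0,0.2,0,0,0,0],[0,0.2,0,0,0,0],[0,0.2,0,0,0,0],[0,0.2,0,0,0,0],[0,0.15,0,0,0,0],[0,0.05,0,0,0,0],[0,0,0,0,0,0]]]' 1; python3 - <<'E'
from h import *
s=ctrl.read_state();print((s['eef_pos'][:2]-[530.2,204.2])@[.145,.989],(s['eef_pos'][:2]-[530.2,204.2])@[.989,-.145])
delta([530,206,60],2.997)
w=shot('wrist','w9.png')
for q in('index','fork','handle'):print(q,[(round(e['conf'],2),np.round(e['extent'])) for e in ctrl.search_frame(q,w)[:2]])
for q in([497.5,247,34],[502,247,38]):print(fproj(w,q))
E
```

```text
clock: 11.5
eef_pos: [534.3, 231.4, 62.8]
tool_rot: [-3.13, 0.0, 2.992]
force: [-0.7, -5.6, -0.8]
width: 15.3
27.480106421400208 0.16019764443695658
t 11.5 pos [534.3 231.4  62.8] rot [-3.1303e+00  2.0000e-04  2.9920e+00] F [-0.7 -5.6 -0.8] w 15.3
shift units [ 0.017 -0.857  0.102] turn units [-0.108  0.002 -0.048] q7 0.86
index [(0.64, array([188., 244., 173., 119.]))]
fork [(0.64, array([276., 163.,  41.,  56.]))]
handle [(0.61, array([188., 242., 164., 116.]))]
[269.67306112 170.63543259]
[270.9771627  179.69917153]
```

```bash
python3 -m crank '[[[0,0.15,0,0,0,0],[0,0.15,0,0,0,0],[0,0.05,0,0.1,0,0],[0,0,0,0,0,0]]]' 1; cat > asc.py <<'E'
from h import *
s=ctrl.read_state();print((s['eef_pos'][:2]-[530.2,204.2])@[.145,.989]);delta([530,206,60],2.997)
w=shot('wrist','last.png');g=cv2.cvtColor(w['color'],cv2.COLOR_RGB2GRAY)
print('cols 245-304')
for r in range(140,206,2):print(r,''.join('#@%*+=-. '[min(8,int(v)//22)] for v in g[r,245:305]))
E
python3 asc.py
```

```text
clock: 12.03
eef_pos: [535.4, 238.1, 62.7]
tool_rot: [-3.114, -0.001, 2.989]
force: [-2.1, -7.0, -2.0]
width: 15.1
34.31525299408781
t 12.03 pos [535.4 238.1  62.7] rot [-3.1140e+00 -1.0000e-03  2.9888e+00] F [-2.1 -7.  -2. ] w 15.1
shift units [ 0.015 -1.083  0.119] turn units [-0.263 -0.011 -0.078] q7 0.84
cols 245-304
140 ======+++==+++**+++++++***+++===============================
142 ===*%%@@@%%%%%%**********%%%%%%%%%%*+=======================
144 ==*%@@@@@@@@@@@@@%%%%%%@%@@@@@@@@@@%%+======================
146 ==*%%%%%%%%%%%%%%%%%%%%%%%%%%%%%%%%%%*+=====================
148 ==*%%%%%%%%%%%%%%%%%%%%%%%%%%%%%%%%%%%+=====================
150 +*%@%%%%%%%%%%%%%%%%%%%%%%%%%%%%%%%%%%*+++++++++++++++++++++
152 +*%%@%%%%%%%%%%%%%%%%%%%%%%%%%%%%%%%%%*+++++++++++++++++++++
154 +*%@%%%%%%%%%%%%%%%%%%%%%%%%%%%%%%%%%%*+++++++++++++++++++++
156 +*%@@%%%%@@%%%%%%%%%%@%%%%%%%%@%%%%%%%*+++++++++++++++++++++
158 +*%@%%%%@@@@%%%%%%%%%%%%@%%%@@@@%%%@%%*+++++++++++++++++++++
160 +*%@@@%@@@@@@%%%%%%%%%%%%%%@@@@@@%%%%%*+++++++++++++++++++++
162 ++%@@%@%@%@@@%@%%%%@%%%%@%%@@@@@@@@@%*++++++++++++++++++++
[... 667 characters left out ...]
%%+==============+%@%*+===========================
186 =======+*%%%+==============+*%%*============================
188 =======+*%%%+==============+*%%*============================
190 ========*%%*+===============*%%*============================
192 ========+%%*+===============++++============================
194 ========+*%*+===============================================
196 ========+*%*+===============================================
198 ========+*%*+===============================================
200 =========*%*+===============================================
202 =========*%*+===============================================
204 ========+*%*+===============================================
```

```bash
cat > chk.py <<'E'
from h import *
import sys
w=shot('wrist');b=np.array([.153,.988]);a=np.array([.988,-.153])
for x in sys.argv[1:]:
    u,v,z=map(float,x.split(','));P=fatz(w,u,v,z)[:2];print(x,(P@b).round(1),(P@a).round(1))
E
python3 chk.py 254.4,180,41 274.5,180,41 274.5,191,41 255,200,34 255,200,36 255,190,34
```

```text
254.4,180,41 317.3 457.5
274.5,180,41 328.9 457.4
274.5,191,41 329.0 464.1
255,200,34 317.5 472.5
255,200,36 317.5 471.7
255,190,34 317.5 466.0
```

```bash
python3 - <<'E'
from h import *
i=cv2.imread('pics/last.png')[135:210,225:325]
cv2.imwrite('pics/q12.png',cv2.resize(i,(800,600),interpolation=2))
E
python3 -m crank '[[[0,0.1,0,-0.1,0,0],[0,0.08,0,0,0,0],[0,0.03,0,0,0,0],[0,0,0,0,0,0],[0,0,0,0,0,0]]]' 1; python3 asc.py | sed -n '1,6p;14,40p'
```

```text
clock: 12.55
eef_pos: [535.7, 240.4, 62.7]
tool_rot: [-3.119, -0.002, 2.987]
force: [-1.2, -6.9, -1.6]
width: 15.2
36.58632981653061
t 12.55 pos [535.7 240.4  62.7] rot [-3.1189e+00 -2.1000e-03  2.9870e+00] F [-1.2 -6.9 -1.6] w 15.2
shift units [ 0.011 -1.159  0.116] turn units [-0.217 -0.021 -0.095] q7 0.84
cols 245-304
140 ======++++**+++++++***++++==================================
142 %%%%%%%%%%%**********%%%%%%%%%%*+===========================
158 @%%%@@@@%%%%@%%%%%%%%%%@@@@@%%%@%%*+++++++++++++++++++++++++
160 @%@@@@@@@@%@%%%@%%@%%%@@@@@@@@@%%*++++++++++++++++++++++++++
162 @@@@@%@@%%%@%@%%%@%%%%%@@@%@@%@@%*++++++++++++++++++++++++++
164 @%@@@%@@@%%@%@@%%%%%%%%@@@%@@@%%%*==========================
166 @@@@%@@@@@%@%@@@@%@@@@@@@%%@@@%%%+==========================
168 ***%%%%%%**************%%@%%%%*++===========================
170 ==++%%%*+==============+%%%*+===============================
172 ===+%%%*===============+*%%*+===============================
174 ===+%%%*===============+*%%*================================
176 ===+%%%*===============+*%%*==============================
[... 212 characters left out ...]
%*===========+%%%*================================
186 ===+%%%%*%%*===========+*%%*================================
188 ===+%%%**%%*===========+*%%*================================
190 ===+%%%**%%*============*%%*================================
192 ====++++*%%*============++++================================
194 ========*%%*================================================
196 ========*%%*================================================
198 ========*%%*================================================
200 ========*%%*================================================
202 ========*%%*================================================
204 =======+*%%*+===============================================
```

```bash
python3 chk.py 250.3,180,41 270.2,180,41 254.8,195,34; python3 -m crank '[[[0,0.12,0,-0.1,0,0],[0,0.1,0,0,0,0],[0,0.05,0,0,0,0],[0,0.0,0,0,0,0],[0,0,0,0,0,0]]]' 1; python3 asc.py | sed -n '1,3p;6,10p;22,40p'
```

```text
250.3,180,41 317.7 457.5
270.2,180,41 329.2 457.4
254.8,195,34 320.1 469.1
clock: 13.07
eef_pos: [536.2, 243.3, 62.7]
tool_rot: [-3.121, -0.003, 2.987]
force: [-1.8, -5.9, -1.7]
width: 15.1
39.522908907822114
t 13.07 pos [536.2 243.3  62.7] rot [-3.121  -0.0034  2.9866] F [-1.8 -5.9 -1.7] w 15.1
shift units [ 0.011 -1.258  0.116] turn units [-0.196 -0.034 -0.099] q7 0.84
142 %%%%%%**********%%%%%%%%%%*+================================
144 @@@@@@@@%%%%%@@@@@@@@@@@@@%%+===============================
146 %@%%%%%%%%%%%%%%%%%%@%%%%@%%*+==============================
148 %%%%%%%%%%%%%%%%%%%%%%%%%%%%*+==============================
150 %%%%%%%%%%%%%%%%%%%%%%%%%%%%%*++++++++++++++++++++++++++++++
174 %%*===============+*%%*=====================================
176 %%*===============+*%%*=====================================
178 %%*================*%%*=====================================
180 %%*===============+*%%*=====================================
182 %%*=====+**+======+*%%*=====================================
184 %%*=====*%%*======+*%%*=====================================
186 %%*====+*%%*======+*%%*=====================================
188 %%*====+*%%*======+*%%*=====================================
190 %*+=====*%%*=======*%%*=====================================
192 ++======*%%*=======++++=====================================
194 =======+*%%*================================================
196 =======+*%%*================================================
198 ========*%%*================================================
200 ========*%%*================================================
202 ========*%%*================================================
204 =======+*%%*================================================
```

```bash
python3 chk.py 245.4,180,41 265.3,180,41 254.5,187,34; python3 -m crank '[[[0,0.05,0,0,0,0],[0,0.02,0,0,0,0]]]' 1; python3 - <<'E'
from h import *
w=shot('wrist','w10.png');s=shot('scene');d=shot('side')
for i in range(3): print(ctrl.read_state()['eef_pos'].round(2)); w=shot('wrist','w10.png')
a=w['color'][140:215,200:300,::-1];c=s['color'][180:260,180:320,::-1]
cv2.imwrite('pics/q12.png',np.vstack([cv2.resize(a,(560,300),interpolation=2),cv2.resize(c,(560,300),interpolation=2)]))
E
python3 asc.py | sed -n '1,3p;22,32p'
```

```text
245.4,180,41 317.8 457.4
265.3,180,41 329.3 457.4
254.5,187,34 322.9 463.9
clock: 13.33
eef_pos: [536.2, 243.5, 62.7]
tool_rot: [-3.118, -0.004, 2.986]
force: [-2.3, -6.5, -2.0]
width: 15.1
[536.16 243.43  62.68]
[536.16 243.41  62.66]
[536.19 243.4   62.67]
39.638488699452566
t 13.63 pos [536.2 243.4  62.7] rot [-3.1182 -0.0039  2.986 ] F [-1.7 -6.7 -0.7] w 15.4
shift units [ 0.009 -1.261  0.119] turn units [-0.224 -0.038 -0.105] q7 0.84
174 %%*===============+*%%*=====================================
176 %%*================*%%*=====================================
178 %%*================*%%*=====================================
180 %%*================*%%*=====================================
182 %%*=====+*%+======+*%%+=====================================
184 %%*=====*%%*======+*%%+=====================================
186 %%*=====*%%*======+*%%+=====================================
188 %%+=====*%%*+=====+*%%+=====================================
190 %*+=====*%%*======+*%%+=====================================
192 ++======*%%*=======+++======================================
194 ========*%%*================================================
```

View pics/q12.png

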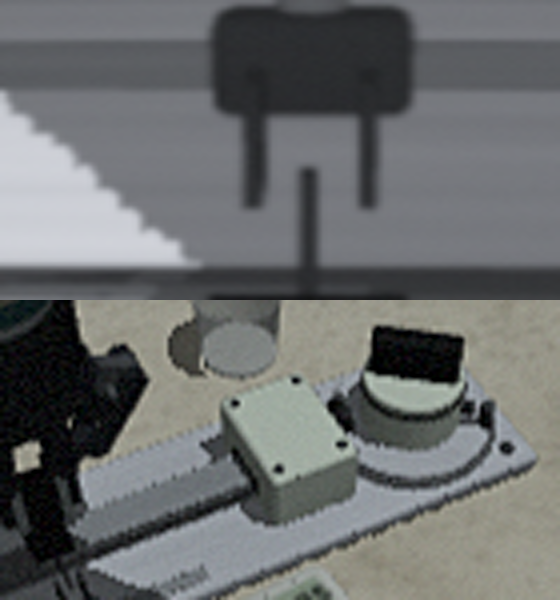

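```bash
python3 -c "
from cell import ctrl
print(ctrl.finish_job())"
```

```text
the job is handed in; nothing more can be done
None
```

I turned the turret about 1.27 rad counterclockwise with the slide still home, until its nose pointed at the collar tooth, and let it go. Then I gripped the handle post and pulled the slide out about 40 mm. I handed the job in at about 13.7 s of the 43 s allowed, still holding the slide against its spring.

What the last checks showed:
- **Turret:** In the close wrist picture the nose and tooth lined up to about 0.2 mm. They still did in a picture taken after I let go.
- **Index and rider:** The index stood between the two teeth, about 0.3 to 0.6 mm short of the middle. The rider's place read 323.2 mm before the pull and 323.5 mm near the end, within the camera's error of a couple of millimetres.
- **Hold:** The arm's position changed by less than 0.1 mm over the last 0.15 s of pictures. The force along the pull was about 6.5 N, close to the 7 N expected of the spring, and nothing suggested the slide or handle was touching the rider.
- **Timer and cup:** I did not measure either afterwards, but I never came near them, and the parts of them visible in the last picture looked undisturbed.

No check failed. The hand was tilted about 0.02 rad while holding the slide; I left it that way.

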